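Lay the oak down against the bench hook's stop

TASK

The oak offcut has been left standing on end on the bench hook. Push it over so that it lies flat on the hook's board, lengthwise along the stop; once it lies there, push it sideways until it is snug against the stop all along, ready for sawing. Only push it, never lift it, and leave the other tools and offcuts alone.

Things in the scene. Friction and masses are not known exactly. Their poses are not given: they have to be found in the camera images.
- hook: Bench hook, held fast (it never moves): light wooden board 132 mm (own x) by 180 mm (own y), 18 mm thick, with a stop bar along its far edge. Origin: centre of the board's underside, on the bench. Own z is up, own x points to the stop (away from the robot, up to 0.35 rad to either side), own y runs along the stop. Board top: 18 mm up, free from x = -66 to x = +30 mm.
- stop_face (a point): Middle of the stop bar's near face (towards the robot), on the hook at x = 30, y = -9, z = 33 mm. The face is the plane x = +30 mm; it runs from y = -88 to y = +70 mm and rises from 18 to 48 mm above the bench.
- oak: Oak offcut, loose yellow-brown block, 45 (own x) x 120 (own y, length) x 32 mm (own z), 0.09 to 0.18 kg. Origin: centre of its 45 x 120 mm face at own z = 0. It starts upright on the board near the hook's -y end: own y up, own x along the hook's x, own z to the hook's -y (within 0.1 rad); its centre lies 26 to 36 mm from the hook's origin towards -x and 36 to 60 mm towards -y.
- oak_centre (a point): Centre of the oak block's volume: 60 mm above the board while it stands, 16 mm when it lies on a wide face, then 22.5 mm from the stop's face when snug.
- oak_top (a point): Middle of the oak block's upper end (45 x 32 mm), 138 mm above the bench at the start. Pushed near here along the hook's +y, the block tips freely and lands on its z = 0 face with nearly all its length on the board, leaving a gap of roughly 15 to 55 mm to the stop.
- walnut: Bystander: dark brown walnut offcut, 60 x 70 x 22 mm, flat on the bench about 170 mm from the hook's centre on its +y side. Origin: centre of its underside.
- pencil: Bystander: red carpenter's pencil, 156 x 15 x 8 mm, flat on the bench about 135 mm from the hook's centre on its -y side, roughly along the hook's x. Origin: centre of its underside.
- saw: Bystander: tenon saw with brown handle, 366 x 122 x 21 mm, flat on the bench at the left. Origin: centre of its underside.
- plane: Bystander: iron block plane, 157 x 44 x 43 mm, standing on the bench at the right. Origin: centre of its underside.
- sander: Bystander: cork sanding block, 112 x 64 x 34 mm, on the bench at the right. Origin: centre of its underside.

How it is judged (in metres and radians):
On the way, in this order (a step that is already met when the one before it is completed fails the run):
1. the oak block lies flat on the hook's board, lengthwise along the stop (within 0.25 rad) (angle between the y axis of oak and the y axis of hook, either way round below 0.25 rad and angle between oak's own y axis and vertical between 1.5 and 1.64 rad and z of oak_centre in the frame of hook between 0.03 and 0.046 m and y of oak_centre in the frame of hook between -0.07 and 0.07 m), for 0.2 s.
2. the oak block is snug against the stop (all of step 1 and angle between the y axis of oak and the y axis of hook, either way round below 0.06 rad and ((angle between the z axis of oak and the z axis of hook, either way round below 0.1 rad and x of oak_centre in the frame of hook above 0.0035 m) or (angle between the z axis of oak and the x axis of hook, either way round below 0.1 rad and x of oak_centre in the frame of hook above 0.01 m)) and x of oak_centre in the frame of hook below 0.02 m), for 0.2 s.
At the end, for the whole second after the job is handed in: The oak block lies at rest flat on the hook's board (either of its long side faces down), parallel to the stop within 0.06 rad, its side within 4 mm of the stop's face at its centre, its centre within 70 mm of the board's middle along the stop (all of step 2 and linear speed of oak below 0.01 m/s); the robot touches nothing.
It fails at once if the oak block is lifted (height (world z) of oak_centre above 0.092 m or (angle between oak's own y axis and vertical between 1.35 and 1.79 rad and height (world z) of oak_centre above 0.062 m)).
It fails at once if another tool or offcut is moved by more than 20 mm (distance of any of walnut, pencil, saw, plane, sander from where it was at the start of the episode above 0.02 m).
It also fails if it takes over 43 s, if anything falls off the work surface, if the arm or the gripper's body presses on something with over 40 N, if the wrist force passes 120 N, or if a joint passes its speed limit or range.

ROBOT

A 6-joint arm with a two-finger parallel gripper is mounted at the origin on a cart in front of the work surface, level with it; the furniture and walls round the work are solid. World frame = base frame: x ahead of the robot, y to its left, z up, the work surface at z = 0. Lengths are in m, angles in degrees, forces in N, time in s.
With the tool pointing down it reaches from about 0.3 to 0.75 m from the base axis. Payload 8.5 kg.
Tool frame: the origin (TCP) lies at the very end of the fingers, on their centre line; the grasp point (between the pads) lies 19 mm behind it (grip_depth is the distance from the TCP to the grasp point, in m); z points along the fingers, y is the direction in which the jaws open and shut (so a half turn about z gives the same grasp; the last joint's range is limited). The gripper opens to 85 mm and grips with 20 to 120 N. Pads are 22 mm wide; open, the fingers measure 114 mm over their backs; the gripper's body (76 mm by 85 mm) begins 54 mm behind the grasp point. The pads swing forward as they close: fully open they stand 13 mm farther back than shut.
Start: joints at [-86.477, 21.807, 74.336, -0, 83.858, -12.336], TCP at [0.15, -0.529, 0.231] pointing down, gripper open.
Joint ranges: [-178.18, 178.18], [-50.72, 133.34], [12.68, 142.11], [-81.47, 261.47], [9.98, 163.14], [-165.26, 165.26]. Speed limits (degrees/s): [136.94, 136.94, 180, 180, 180, 180].

INTERFACE

Orientations are given as a 3x3 rotation matrix whose columns are the frame's x, y, z axes.
In Python, from rig import observe, get_image, close_job, silhouettes, grip_depth gives the robot as it stands. The module is installed in compiled form; this text tells all that it offers.
- The arm moves only by the shell command python3 -m crank 'ROWS' [FORCE]. ROWS is a JSON object of lists of equal length, an entry for each row: "slide": the shift along the tool's x, y, z in m, a list of three; "roll": the turn about the tool's z in rad; "grip": the finger opening in m, from 0 to 0.0854. A call has exactly 8 rows; each row is the pose to reach, as a shift and turn from the pose commanded when the call began, along the tool's axes at that moment; what a row does not reach only later rows make up. A row lasts 1/10 s, in which the tool goes at most 50 mm and 8.59 degrees, less where a joint would pass 70% of its speed; a pose out of reach is approached as far as the arm can. A call with a gripper value outside its range is refused whole. The fingers move at their own pace and stop on an object; FORCE is the grip in N (left out, the last holds). Time passes only in rows, so rows that repeat a pose let the fingers close, or fill a call up. It gives the time, the measured TCP pose, the force and the opening at its end, in the units of the state.
- observe(): the state, without advancing time (a new reading comes with each control period).
- get_image(name): name is "scene" or "top" or "wrist"; returns a dict with "frame" (384x512x3 uint8, red, green, blue), "fx", "fy", "cx", "cy" (pixels), "xyz" and "rotation" of the camera in the world. Camera axes: x right, y down, z forward; pixel columns grow to the right and rows downward; lengths in m; the calibration is good to about 2 mm. A picture is of the moment at which its call begins. There is no depth.
- close_job(): hands the job in, once; it reports no verdict.
Trained networks look in a picture, given as the dict that the camera call returned (one of the last four; its "shot" number tells which), for a name from the list of things; names that differ only in an ending like _2 or _b are one class to them, and where a whole thing is asked for, a point or a joint stands for the part that bears it (a point fixed in the world has none). Each returns a list of dicts, best first, with "confidence" (0 to 1); they miss things now and then, are a little off and sometimes report something else, mostly with a low value. They report only what shows in the picture. A call takes as long as a camera call.
- silhouettes(target, picture): "pixels" (384x512 bool, what is visible of it) and "box" ([centre column, centre row, width, height] in pixels, round what is visible of it).
The state is a dict: "time_s": time; "q": joint angles; "qvel": joint speeds; "joint_efforts": joint torques, N m; "position": TCP position; "tool_rot": TCP orientation; "ft_force": force on the tool from outside, world axes, zero at the start; "wrist_torque": the same for the moment, N m; "grip_width": finger opening in m.
Only numpy, scipy, OpenCV 4.12 (cv2) and the standard library are available. Lean on these libraries where they do the work, as an engineer would, in place of code of your own. Each camera call takes 0.05 s, during which the arm holds its last target.

## Working session

There is one attempt and no reset: what is moved stays moved. The work goes in short steps, Python scripts to look and compute and a shell command to move; the robot and the scene stay as the last step left them, time stands still between calls to the robot, and variables do not carry over. Pictures are saved under pics/ and viewed, and the job is handed in when it is done.

```bash
mkdir -p pics; ls; cat > h.py <<'E'
import numpy as np, cv2
from rig import observe,get_image,silhouettes
def save(p,n,s=1.5):
    cv2.imwrite('pics/'+n+'.png',cv2.resize(p['frame'][:,:,::-1],None,fx=s,fy=s))
def ray(p,u,v,z):
    R=np.array(p['rotation']);o=np.array(p['xyz'])
    d=R@np.array([(u-p['cx'])/p['fx'],(v-p['cy'])/p['fy'],1]);return o+d*(z-o[2])/d[2]
def proj(p,X):
    R=np.array(p['rotation']);c=(np.atleast_2d(X)-np.array(p['xyz']))@R
    return np.c_[c[:,0]/c[:,2]*p['fx']+p['cx'],c[:,1]/c[:,2]*p['fy']+p['cy']]
E
python3 - <<'E'
from h import *
np.set_printoptions(precision=4,suppress=True)
for n in['top','scene']:
    p=get_image(n);save(p,n+'0');print(n,p['xyz'],p['fx'],p['cx'],p['cy'],np.array(p['rotation']).tolist())
    for t in['hook','oak']:
        for s in silhouettes(t,p)[:2]:
            print(t,s['confidence'],s['box']); 
            np.save(f'{n}_{t}.npy',s['pixels']) if s is not None else 0
            r=cv2.minAreaRect(np.argwhere(s['pixels'])[:,::-1].astype(np.float32));print(cv2.boxPoints(r).tolist())
o=observe();print(o['position'],np.array(o['tool_rot']).tolist(),o['grip_width'],o['time_s'])
E
```

```text
pics
top [0.38   0.0095 1.131 ] 375.77971089328094 255.20059386582 188.2602972313887 [[0.010841581670717896, -0.9858691368664232, 0.1671661002749388], [-0.9997516579240499, -0.013942096347691198, -0.01738506334602405], [0.019470043271413825, -0.1669361043144515, -0.9857754584545733]]
hook 0.67 [243.1, 207.0, 60.8, 52.0]
[[211.433837890625, 228.19076538085938], [213.91384887695312, 183.55078125], [274.39385986328125, 186.9107666015625], [271.9138488769531, 231.55075073242188]]
hook 0.17 [259.4, 219.1, 9.9, 21.6]
[[253.0, 209.0], [264.0, 209.0], [264.0, 227.0], [253.0, 227.0]]
oak 0.57 [260.2, 218.0, 15.0, 24.2]
[[252.0, 228.0], [252.0, 208.0], [266.0, 208.0], [266.0, 228.0]]
scene [-0.1291  0.3887  0.9396] 360.419954551449 258.620406835053 189.88025759701696 [[-0.4855619462395748, -0.6564111521115952, 0.5773681630879594], [-0.8741057151196369, 0.35473759907216557, -0.33181385534619223], [0.012992119119854963, -0.6657969924744657, -0.7460198185388454]]
hook 0.56 [256.0, 211.6, 68.2, 56.9]
[[220.0882568359375, 201.85293579101562], [274.9458923339844, 179.5035400390625], [290.6305847167969, 218.00234985351562], [235.77294921875, 240.35174560546875]]
oak 0.86 [274.8, 202.2, 8.1, 38.9]
[[267.0, 183.0], [282.0, 183.0], [282.0, 218.0], [267.0, 218.0]]
[ 0.1503 -0.529   0.2311] [[0.9619360914493601, 0.2732745058185525, -2.089867201884107e-05], [0.2732744855707438, -0.9619359845361571, 0.0004660370153785192], [0.00010725285042678875, -0.00045400889888905173, -0.9999998911863668]] 0.08532347049957781 0.3
```

```bash
python3 - <<'E'
import cv2
a=cv2.imread('pics/top0.png')
b=cv2.imread('pics/scene0.png')
cv2.imwrite('pics/t0c.png',cv2.resize(a[225:390,270:470],None,fx=4,fy=3.6))
cv2.imwrite('pics/s0c.png',cv2.resize(b[240:390,300:470],None,fx=4,fy=4))
E
```

```text
(no output)
```

View pics/top0.png

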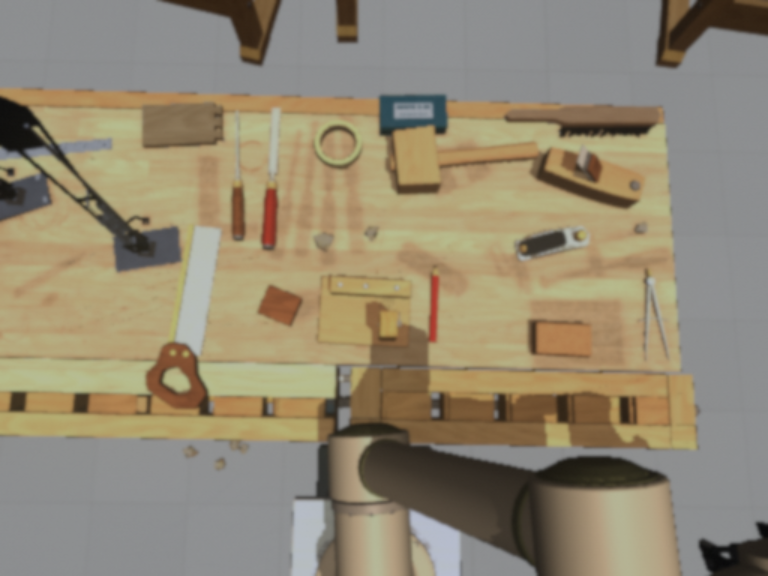

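View pics/t0c.png

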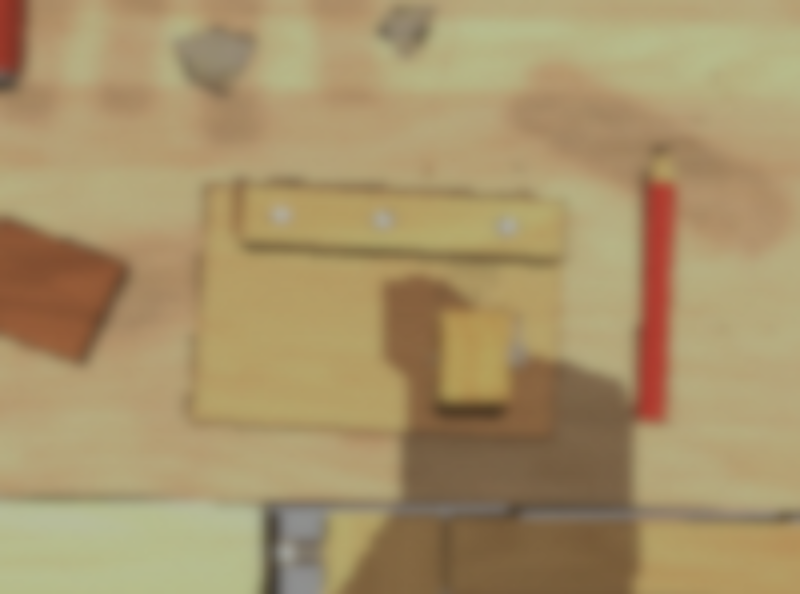

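View pics/s0c.png

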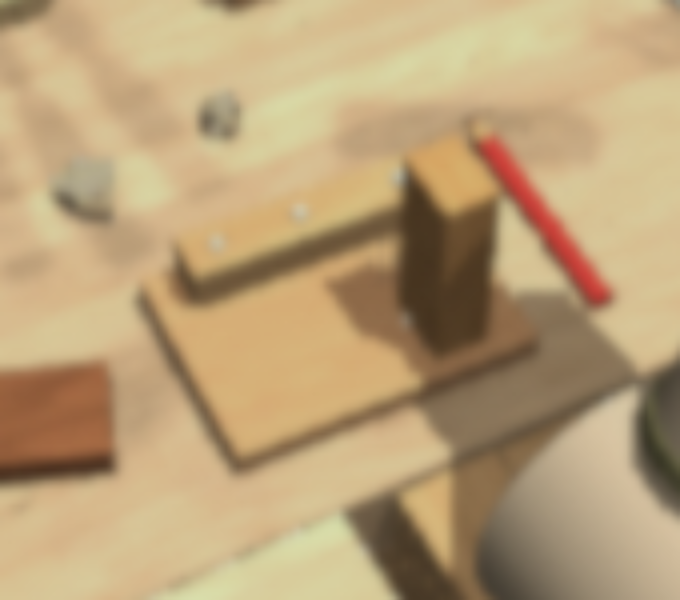

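The top view shows the board, nearly square to the image, at about u 212–274, v 184–231, with the oak's upper end at about u 253–265, v 207–226. The pencil is to the right of the hook and the walnut to the left. Next I fit the poses.

```bash
python3 - <<'E'
from h import *
from scipy.optimize import least_squares
np.set_printoptions(precision=4,suppress=True)
p=get_image('top');q=get_image('scene')
T=lambda x,y:((270+x/4-.25)/1.5,(225+y/3.6-.25)/1.5)
S=lambda x,y:((300+x/4-.25)/1.5,(240+y/4-.25)/1.5)
hp=[(p,T(193,420),(-.066,.09,.018)),(p,T(550,435),(-.066,-.09,.018)),(p,T(206,186),(.066,.09,.018)),(p,T(560,262),(.03,-.088,.048)),(p,T(245,246),(.03,.07,.048)),
(q,S(238,462),(-.066,.09,.018)),(q,S(140,288),(.066,.09,.018)),(q,S(535,340),(-.066,-.09,.018)),(q,S(195,280),(.03,.07,.048))]
op=[(p,T(442,309),(.0225,.016,.138)),(p,T(512,309),(.0225,-.016,.138)),(p,T(507,403),(-.0225,-.016,.138)),(p,T(437,403),(-.0225,.016,.138)),
(q,S(407,158),(.0225,.016,.138)),(q,S(442,133),(.0225,-.016,.138)),(q,S(497,190),(-.0225,-.016,.138)),(q,S(447,215),(-.0225,.016,.138)),(q,S(443,353),(-.0225,.016,.018)),(q,S(400,305),(.0225,.016,.018))]
def fit(L):
    def w(a,X):
        c,s=np.cos(a[2]),np.sin(a[2]);return np.array([a[0]+c*X[0]-s*X[1],a[1]+s*X[0]+c*X[1],X[2]])
    f=lambda a:np.concatenate([proj(i,w(a,X))[0]-np.array(u) for i,u,X in L])
    r=least_squares(f,[.4,0,0]);print(r.x,r.fun.reshape(-1,2).tolist());return r.x
h=fit(hp);o=fit(op)
c,s=np.cos(h[2]),np.sin(h[2]);print('oak in hook',np.array([[c,s],[-s,c]])@(o[:2]-h[:2]))
m=np.argwhere(silhouettes('pencil',p)[0]['pixels'])[:,::-1]
print('pencil y',[ray(p,u,v,.008)[:2] for u,v in (m[m[:,1].argmin()],m[m[:,1].argmax()],m.mean(0))])
E
```

```text
[ 0.5089  0.0278 -0.0377] [[-1.505521254293285, 1.0272357967954235], [0.018226269491947278, 1.2966394018588119], [-0.6614253721448904, 0.2893742901058829], [-0.3327776049105182, -0.3278506992530765], [-2.0453590667079027, -0.1259082277579182], [0.686488844737795, -1.254053514494558], [0.09797478131082471, -2.083834759795508], [1.7452903476524853, -1.4754958213730731], [0.6017949233846025, -1.0094440910690992]]
[ 0.4743 -0.0163  0.0222] [[-1.5731350510762354, 0.457379397734087], [-1.206268243295483, 0.3486809366785337], [-0.11296048544403448, -0.10231315565999921], [-0.57075730947642, 0.01875669373822575], [-0.6033556832806539, -1.174423828898881], [2.5352175950288824, -0.8330038832748983], [1.4119669951714968, -0.7453613136804904], [0.640320825547235, -0.8949639619134189], [-0.4515891123892857, 0.7212427619232074], [-0.5556465482790713, -0.8508283478483918]]
oak in hook [-0.0329 -0.0454]
pencil y [array([ 0.5975, -0.1161]), array([ 0.4575, -0.1065]), array([ 0.5249, -0.1137])]
```

```bash
cat >> h.py <<'E'
H=np.array([.5089,.0278]);YAW=-.0377
def hw(x,y):
    c,s=np.cos(YAW),np.sin(YAW);return H+np.array([c*x-s*y,s*x+c*y])
def slide(P,yaw=YAW):
    o=observe();R=np.array(o['tool_rot']);t=R[:,0]
    print('slide',np.round(R.T@(np.array(P)-np.array(o['position'])),4),'roll',round(np.arctan2(t[1],t[0])-yaw,4),'F',np.round(o['ft_force'],1),'pos',np.round(o['position'],4),'t',o['time_s'],'w',o['grip_width'])
E
python3 - <<'E'
from h import *
a=hw(-.033,-.125);print(a);slide([*a,.235])
E
```

```text
[ 0.47121206 -0.09586737]
slide [ 0.4271 -0.329  -0.0037] roll 0.3145 F [0.1 1.  0.7] pos [ 0.1503 -0.529   0.2313] t 0.45 w 0.08541460682069171
```

```bash
python3 -m crank '{"slide":[[0.03,-0.023,0],[0.06,-0.046,0],[0.09,-0.069,0],[0.12,-0.092,0],[0.15,-0.115,0],[0.18,-0.138,0],[0.21,-0.161,0],[0.24,-0.185,0]],"roll":[0.04,0.08,0.12,0.16,0.2,0.24,0.28,0.3145],"grip":[0,0,0,0,0,0,0,0]}'
python3 - <<'E'
from h import *
slide([*hw(-.033,-.125),.235])
E
```

```text
time_s: 1.25
position: [0.3313, -0.2842, 0.2315]
tool_rot: [[0.999, -0.04, 0.0], [-0.04, -0.999, -0.0], [0.0, 0.0, -1.0]]
ft_force: [0.3, -1.2, -0.3]
grip_width: 0.0
slide [ 0.1324 -0.1938 -0.0035] roll -0.0019 F [ 0.3 -1.2 -0.3] pos [ 0.3313 -0.2842  0.2315] t 1.25 w 1.0957464661742157e-05
```

```bash
python3 -m crank '{"slide":[[0.025,-0.036,0],[0.05,-0.072,0],[0.075,-0.108,0],[0.1,-0.145,0.01],[0.115,-0.17,0.03],[0.132,-0.194,0.06],[0.132,-0.194,0.09],[0.132,-0.194,0.104]],"roll":[0,0,0,0,0,0,0,0],"grip":[0,0,0,0,0,0,0,0]}'
python3 - <<'E'
from h import *
slide([*hw(-.033,-.08),.128])
p=get_image('scene');save(p,'s1');cv2.imwrite('pics/s1c.png',cv2.resize(p['frame'][150:270,180:340,::-1],None,fx=4.5,fy=4.5))
E
```

```text
time_s: 2.05
position: [0.4693, -0.0954, 0.1251]
tool_rot: [[0.999, -0.036, -0.003], [-0.036, -0.999, 0.001], [-0.003, -0.001, -1.0]]
ft_force: [-0.8, 0.2, -0.7]
grip_width: 0.0002
slide [ 0.002  -0.0446 -0.0028] roll 0.0018 F [-0.8  0.2 -0.7] pos [ 0.4693 -0.0954  0.1251] t 2.05 w 0.00015310692995181948
```

View pics/s1c.png

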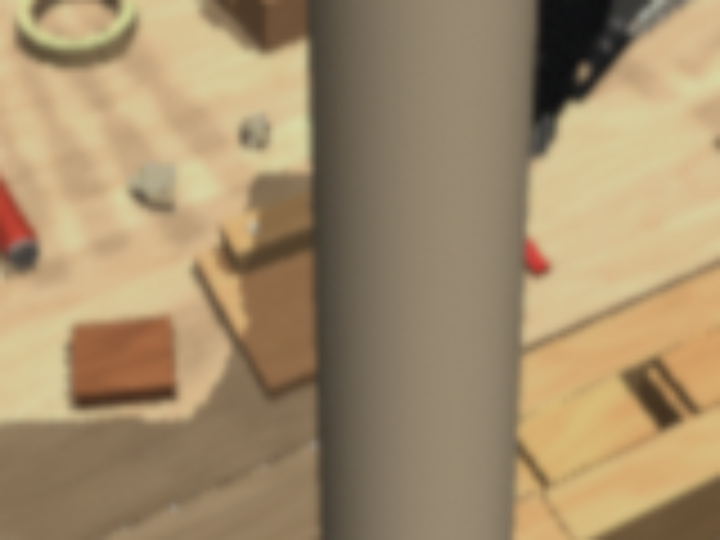

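The scene camera is blocked by the arm, and the oak isn't visible. I start the push gently.

```bash
python3 -m crank '{"slide":[[0.003,-0.01,0],[0.003,-0.02,0],[0.003,-0.03,0],[0.003,-0.036,0],[0.003,-0.042,0],[0.003,-0.047,0],[0.003,-0.052,0],[0.003,-0.057,0]],"roll":[0,0,0,0,0,0,0,0],"grip":[0,0,0,0,0,0,0,0]}'
python3 - <<'E'
from h import *
p=get_image('wrist');save(p,'w1')
p=get_image('top');cv2.imwrite('pics/t1.png',cv2.resize(p['frame'][150:270,180:340,::-1],None,fx=4.5,fy=4.5))
E
```

```text
time_s: 2.9
position: [0.475, -0.0395, 0.1273]
tool_rot: [[0.999, -0.038, 0.0], [-0.038, -0.999, -0.0], [0.0, 0.0, -1.0]]
ft_force: [0.4, 0.1, -0.5]
grip_width: 0.0002
```

View pics/w1.png

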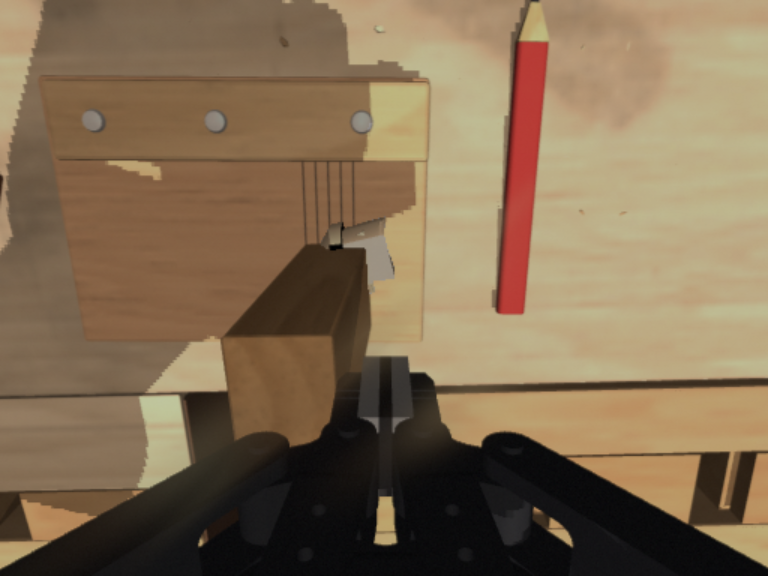

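View pics/t1.png

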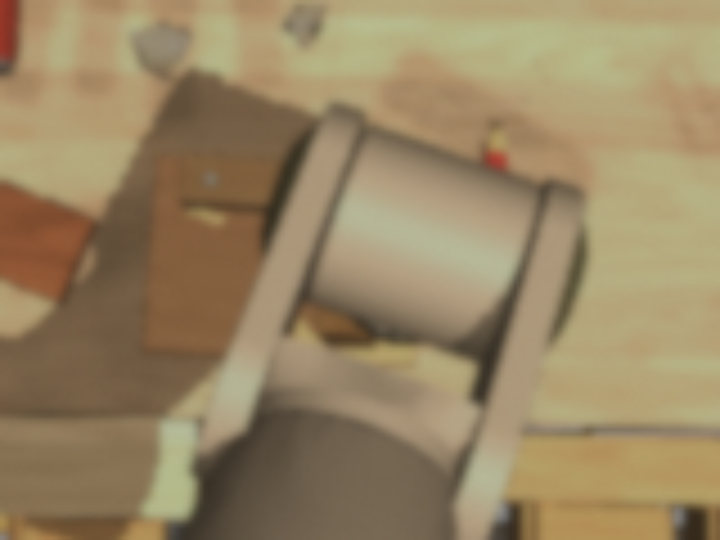

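```bash
python3 - <<'E'
from h import *
p=get_image('wrist');print(p['xyz'])
def inh(X):
    c,s=np.cos(YAW),np.sin(YAW);return np.array([[c,s],[-s,c]])@(X[:2]-H)
for u,v in((330,250),(342,222),(385,220),(393,275),(372,290),(365,250),(340,225)):print(u,v,[np.round(inh(ray(p,u/1.5,v/1.5,z))*1000,1) for z in(.018,.048)])
for u,v in((58,160),(428,160),(85,340),(422,340)): print('bd',np.round(inh(ray(p,u/1.5,v/1.5,.018))*1000,1))
for u,v in((225,335),(335,335)): print('oaktop',np.round(inh(ray(p,u/1.5,v/1.5,.138))*1000,1))
cv2.imwrite('pics/w1c.png',cv2.resize(p['frame'][100:260,140:300,::-1],None,fx=3.7,fy=3.7,interpolation=cv2.INTER_CUBIC))
o=observe();print(inh(np.array(o['position'])))
E
```

```text
[ 0.55041873 -0.04112693  0.27059967]
330 250 [array([-15. , -39.6]), array([ -8. , -42.9])]
342 222 [array([ -0.8, -46. ]), array([  4.5, -48.6])]
385 220 [array([  0.2, -67.3]), array([  5.4, -67.3])]
393 275 [array([-28.1, -71.4]), array([-19.6, -70.9])]
372 290 [array([-36.2, -60.6]), array([-26.6, -61.4])]
365 250 [array([-15. , -57.3]), array([ -8. , -58.5])]
340 225 [array([ -2.3, -45. ]), array([  3.2, -47.7])]
bd [29.1 89.1]
bd [ 29.1 -87.9]
bd [-64.1  92.3]
bd [-64.1 -87. ]
oaktop [-11.2 -22.8]
oaktop [-11.2 -53.4]
[-0.03136817 -0.06860829]
```

View pics/w1c.png

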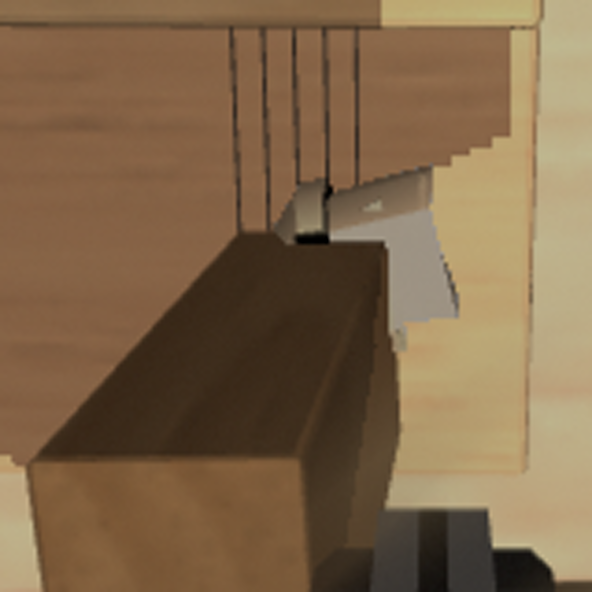

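The wrist view confirms the hook fit (stop face at x≈29 mm, board edges within 2 mm). The oak's -y face is at hook y≈-54 mm, with the fingers just short of it. There's a thin grey scrap by the oak's foot, probably scene dressing. I push on.

```bash
python3 -m crank '{"slide":[[0,-0.004,0],[0,-0.008,0],[0,-0.012,0],[0,-0.016,0],[0,-0.02,0],[0,-0.024,0],[0,-0.028,0],[0,-0.032,0]],"roll":[0,0,0,0,0,0,0,0],"grip":[0,0,0,0,0,0,0,0]}'
python3 - <<'E'
from h import *
p=get_image('wrist');save(p,'w2',1.2)
E
```

```text
time_s: 3.85
position: [0.4762, -0.0074, 0.1273]
tool_rot: [[0.999, -0.038, -0.0], [-0.038, -0.999, 0.0], [-0.0, -0.0, -1.0]]
ft_force: [0.0, -0.0, 0.2]
grip_width: 0.0003
```

View pics/w2.png

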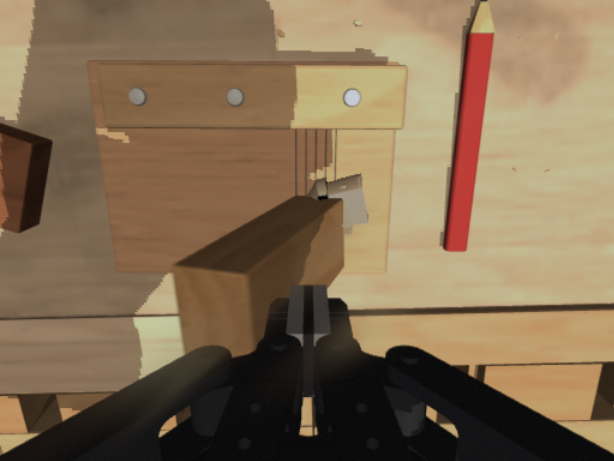

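The foot has stayed put and the top has moved left, so the oak is tilting. I continue.

```bash
python3 -m crank '{"slide":[[0,-0.004,0],[0,-0.008,0],[0,-0.012,0],[0,-0.016,0],[0,-0.016,0],[0,-0.016,0],[0,-0.016,0],[0,-0.016,0]],"roll":[0,0,0,0,0,0,0,0],"grip":[0,0,0,0,0,0,0,0]}'
python3 - <<'E'
from h import *
p=get_image('wrist');save(p,'w3',1.2)
E
```

```text
time_s: 4.7
position: [0.4768, 0.0081, 0.1273]
tool_rot: [[0.999, -0.038, 0.0], [-0.038, -0.999, -0.0], [0.0, 0.0, -1.0]]
ft_force: [0.5, 0.0, 0.5]
grip_width: -0.0
```

View pics/w3.png

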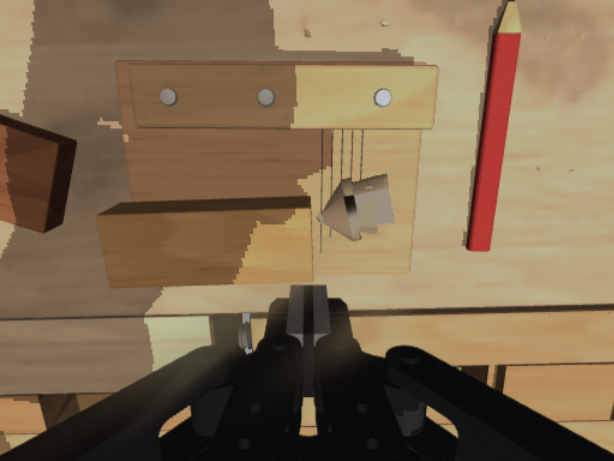

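The oak lies flat, top face about (97–313, 210–288) px at 1.2x, with its far side visible as a dark strip. I measure its pose.

```bash
python3 - <<'E'
from h import *
def inh(X):
    c,s=np.cos(YAW),np.sin(YAW);return np.array([[c,s],[-s,c]])@(X[:2]-H)
p=get_image('wrist')
for u,v in((97,215),(310,208),(313,280),(108,288)):print(np.round(inh(ray(p,u/1.2,v/1.2,.05))*1000,1))
print('face',[np.round(inh(ray(p,u/1.2,v/1.2,.048))*1000,1) for u,v in((135,127),(435,129))])
s=silhouettes('oak',p)
for a in s[:2]:print(a['confidence'],a['box'],cv2.boxPoints(cv2.minAreaRect(np.argwhere(a['pixels'])[:,::-1].astype(np.float32))).tolist())
slide([*hw(-.105,.03),.13])
E
```

```text
[-15.9  97.4]
[-12.  -21.1]
[-55.4 -22.8]
[-60.4  97.7]
face [array([31.5, 71.1]), array([ 30.4, -87. ])]
0.8 [172.1, 199.3, 182.5, 80.4] [[79.54936218261719, 168.48165893554688], [258.7835693359375, 162.5072021484375], [261.17645263671875, 234.29412841796875], [81.9422607421875, 240.26858520507812]]
slide [-0.0737 -0.0509 -0.0027] roll -0.0002 F [0.2 0.6 0.7] pos [0.4768 0.0081 0.1273] t 4.85 w -0.0003547924567543099
```

```bash
python3 -m crank '{"slide":[[-0.018,-0.014,0],[-0.036,-0.028,0],[-0.056,-0.044,0],[-0.074,-0.058,0],[-0.074,-0.058,0.03],[-0.074,-0.058,0.06],[-0.074,-0.058,0.085],[-0.074,-0.058,0.1]],"roll":[0,0,0,0,0,0,0,0],"grip":[0.06,0.06,0.06,0.06,0.06,0.06,0.06,0.06]}'
python3 - <<'E'
from h import *
slide([*hw(-.026,.038),.027])
p=get_image('wrist');save(p,'w4',1.2)
E
```

```text
time_s: 5.65
position: [0.4045, 0.069, 0.0259]
tool_rot: [[0.999, -0.038, -0.002], [-0.038, -0.999, 0.0], [-0.002, -0.0, -1.0]]
ft_force: [0.0, -0.3, 0.7]
grip_width: 0.06
slide [ 0.0799 -0.0008 -0.0012] roll 0.0 F [ 0.  -0.3  0.7] pos [0.4045 0.069  0.0259] t 5.65 w 0.0600235118856884
```

View pics/w4.png

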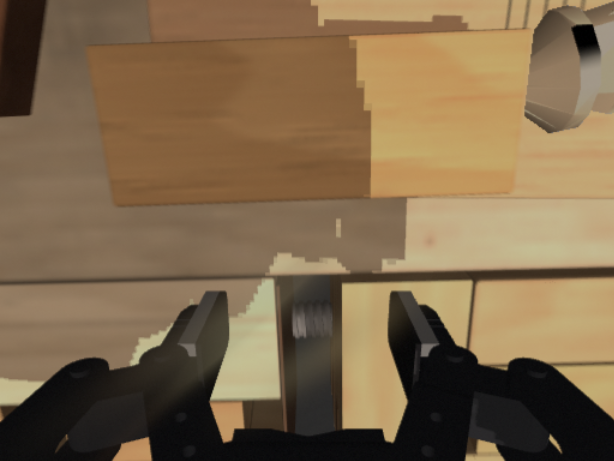

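The fingers stand behind the oak, symmetric about its middle (fingers at ~205 and ~410 px, oak 90–530 px). I push along +x in small steps.

```bash
python3 -m crank '{"slide":[[0.012,0,0],[0.022,0,0],[0.029,0,0],[0.036,0,0],[0.042,0,0],[0.048,0,0],[0.054,0,0],[0.06,0,0]],"roll":[0,0,0,0,0,0,0,0],"grip":[0.06,0.06,0.06,0.06,0.06,0.06,0.06,0.06]}'
python3 - <<'E'
from h import *
slide([*hw(-.026,.038),.027])
p=get_image('wrist');save(p,'w5',1.2)
E
```

```text
time_s: 6.5
position: [0.4654, 0.0667, 0.0273]
tool_rot: [[0.999, -0.038, -0.0], [-0.038, -0.999, 0.0], [-0.0, -0.0, -1.0]]
ft_force: [0.3, -0.7, 1.1]
grip_width: 0.0599
slide [ 0.019  -0.0008  0.0003] roll 0.0 F [ 0.3 -0.7  1.1] pos [0.4654 0.0667 0.0273] t 6.5 w 0.0599170655606316
```

View pics/w5.png

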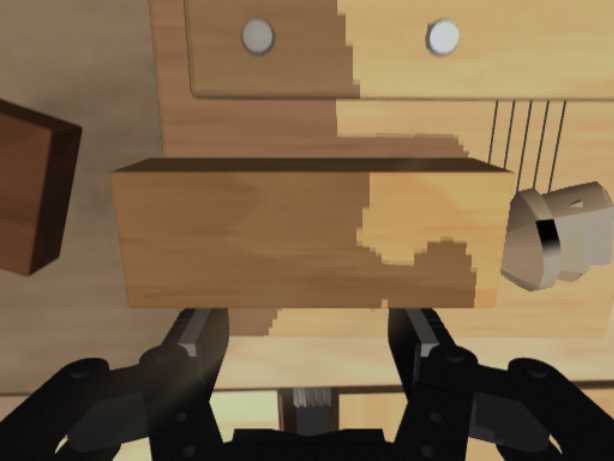

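The oak now sits parallel to the stop, both fingers touching its near side; the gap to the stop is still visible (v 100–158).

```bash
python3 - <<'E'
from h import *
def inh(X):
    c,s=np.cos(YAW),np.sin(YAW);return np.array([[c,s],[-s,c]])@(X[:2]-H)
p=get_image('wrist')
for u,v,z in((110,172,.05),(515,170,.05),(498,306,.05),(130,308,.05),(190,97,.048),(600,100,.048),(150,158,.018)):print(np.round(inh(ray(p,u/1.2,v/1.2,z))*1000,1))
print(inh(np.array(observe()['position'])))
E
python3 -m crank '{"slide":[[0.004,0,0],[0.008,0,0],[0.011,0,0],[0.014,0,0],[0.014,0,0],[0.014,0,0],[0.014,0,0],[0.014,0,0]],"roll":[0,0,0,0,0,0,0,0],"grip":[0.06,0.06,0.06,0.06,0.06,0.06,0.06,0.06]}'
python3 - <<'E'
from h import *
p=get_image('wrist');save(p,'w6',1.2)
E
```

```text
[11.8 96.5]
[ 12.3 -22.9]
[-32.2 -23.9]
[-32.8  96.3]
[32.9 71.6]
[ 32.  -45.2]
[11.8 96.4]
[-0.04446615  0.03712926]
time_s: 7.4
position: [0.4789, 0.0662, 0.0273]
tool_rot: [[0.999, -0.038, -0.0], [-0.038, -0.999, 0.0], [-0.0, -0.0, -1.0]]
ft_force: [0.4, 0.1, 1.1]
grip_width: 0.0601
```

View pics/w6.png

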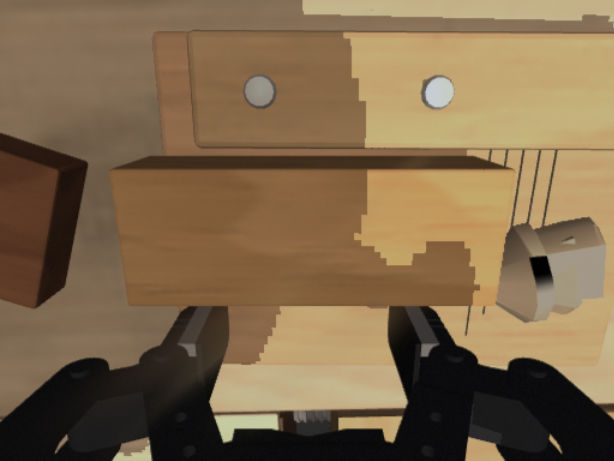

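```bash
python3 -m crank '{"slide":[[0.002,0,0],[0.003,0,0],[0.004,0,0],[0.005,0,0],[0.0055,0,0],[0.006,0,0],[0.006,0,0],[0.006,0,0]],"roll":[0,0,0,0,0,0,0,0],"grip":[0.06,0.06,0.06,0.06,0.06,0.06,0.06,0.06]}'
python3 - <<'E'
from h import *
p=get_image('wrist');save(p,'w7',1.2)
E
```

```text
time_s: 8.25
position: [0.4848, 0.0659, 0.0273]
tool_rot: [[0.999, -0.038, -0.0], [-0.038, -0.999, 0.0], [-0.0, -0.0, -1.0]]
ft_force: [-0.8, -0.1, 0.1]
grip_width: 0.0598
```

View pics/w7.png

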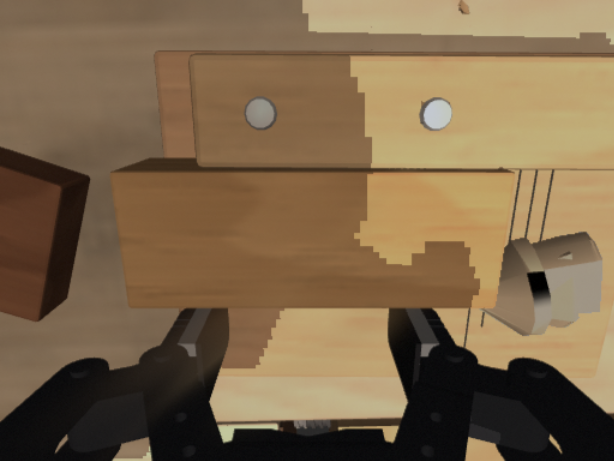

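Only a thin gap of about 1 mm remains (stop edge v≈167, oak edge v≈171). I press gently until there is contact force.

```bash
python3 -m crank '{"slide":[[0.0005,0,0],[0.001,0,0],[0.001,0,0],[0.0015,0,0],[0.0015,0,0],[0.002,0,0],[0.002,0,0],[0.002,0,0]],"roll":[0,0,0,0,0,0,0,0],"grip":[0.06,0.06,0.06,0.06,0.06,0.06,0.06,0.06]}'
```

```text
time_s: 9.1
position: [0.485, 0.0661, 0.0271]
tool_rot: [[0.999, -0.038, -0.005], [-0.038, -0.999, 0.0], [-0.005, -0.0, -1.0]]
ft_force: [-9.1, 0.3, 5.2]
grip_width: 0.0601
```

Contact force is 9 N against the stop. I back off straight, then raise.

```bash
python3 -m crank '{"slide":[[-0.002,0,0],[-0.006,0,0],[-0.015,0,0],[-0.03,0,0],[-0.05,0,0],[-0.06,0,-0.03],[-0.06,0,-0.07],[-0.06,0,-0.11]],"roll":[0,0,0,0,0,0,0,0],"grip":[0.06,0.06,0.06,0.06,0.06,0.06,0.06,0.06]}'
python3 - <<'E'
from h import *
p=get_image('wrist');save(p,'w8',1.4)
E
```

```text
time_s: 9.9
position: [0.426, 0.0682, 0.1386]
tool_rot: [[0.999, -0.038, -0.001], [-0.038, -0.999, 0.0], [-0.001, -0.0, -1.0]]
ft_force: [0.5, -0.2, 0.4]
grip_width: 0.0599
```

View pics/w8.png

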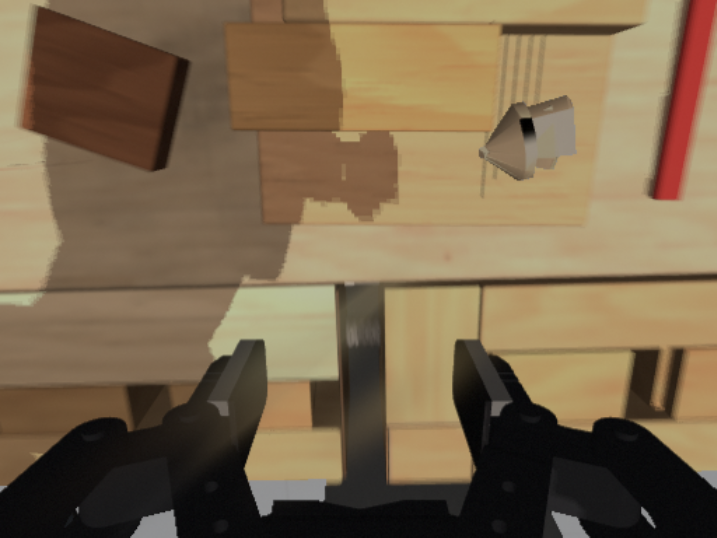

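The oak (228–500, 22–130 px) lies tight against the stop; its overlap past the stop's +y end is expected. One numeric check, then I hand in.

```bash
python3 - <<'E'
from h import *
from rig import close_job
def inh(X):
    c,s=np.cos(YAW),np.sin(YAW);return np.array([[c,s],[-s,c]])@(X[:2]-H)
p=get_image('wrist')
for u,v,z in((225,24,.05),(500,24,.05),(491,130,.05),(232,130,.05),(285,22,.048),(640,25,.048)):print(np.round(inh(ray(p,u/1.4,v/1.4,z))*1000,1))
close_job()
E
```

```text
[35.7 98.6]
[ 35.7 -25.3]
[-10.2 -24.9]
[-10.2  98.9]
[36.9 71.8]
[ 35.6 -89.6]
the job is handed in; nothing more can be done
```

The oak offcut is lying flat on the bench hook, snug against the stop, and I handed the job in at about 10 s of the 43 s allowed. `close_job` gives no verdict, so what follows is from my own measurements.

**What I did:** I pushed the upright block near its top along the hook's +y until it tipped over. Then I opened the fingers to 60 mm and pushed it sideways with both of them until it pressed on the stop at about 9 N. I backed straight off and raised the arm clear. The block was only pushed, never gripped.

**Last checks, from the final wrist picture:**
- **Gap:** the block's far side and the stop's face agree to about 1 mm.
- **Angle:** it is parallel to the stop within about 0.01 rad.
- **Position:** its centre is about 37 mm from the board's middle along the stop, against the 70 mm allowed.
- **Clearance:** the robot is touching nothing, and I saw no bystander move in the wrist pictures, though I did not measure their positions afterwards.

**Disagreements:**
- **Hook position:** my fitted hook position read the stop's face at 36–37 mm in the final picture instead of 30 mm. That offset is common to the block and the stop, so the gap is judged relative to the stop rather than from absolute position.
- **Unlisted object:** a small grey thing near the block's foot showed up in the pictures. I did not identify it, and it did not affect the pushes.

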